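Clamp bar across the shaft jig

TASK

Close up the shaft jig so that the shaft cannot come out: lower the loose clamp bar, handle up, across the two notched supports so that both its ends lie right down in the notches, and do not let it drop. Then swing the hinged bail all the way over until it lies flat across both ends of the bar. Leave the shaft lying in its cradle and the two epoxy bottles standing where they are.

Things in the scene. Friction and masses are not known exactly. Their poses are not given: they have to be found in the camera images.
- jig: Shaft jig, fixed. Origin: underside of its base plate (150x236x12 mm) midway between the supports, z up. Supports at y = -78 and +78 mm, 16 mm thick along y, each with a notch in its top, open upward: 24 mm wide (x +-12, flared to 36), 16 mm deep, floor 52 mm above origin. Between them a V cradle (94 mm long, tops 51 mm up) holds the shaft along the jig's x. Bail hinged on the +x side.
- jig_seat (a point): Point midway between the two notches at the height of their floors (52 mm above the jig's origin), axes as the jig's: the clamp bar's origin lies here when seated, its y along the jig's y.
- clamp_bar: Loose flat steel bar, 0.4 kg, 200 mm long (its y), 12 mm thick; origin: centre of underside, z up. Middle (y +-66 mm) is 30 mm wide and fits between the supports; end tongues, 18 mm wide, lie in the notches and stick out beyond. On top at the middle a black handle block, 14 mm wide (x), 50 long (y), from 12 to 45 mm up. Same either way round. Starts flat on the bench, handle up.
- bail (a joint): Hinge angle of the bail, a U of 8 mm steel rod: 0 = flat over the notches (its arms at y = +-94 mm pass 2 mm above a seated bar's ends); grows as it swings up and back towards the jig's +x, stop at 2.9. Starts back, at 2.45 to 2.85. Stiff: stays where it is left, moves with about 2 N at the cross piece.
- bail_grip (a point): Middle of the bail's cross piece, which runs parallel to the jig's y, 85 mm from the hinge axis. A rubber sleeve, 12 mm in diameter and 90 mm long, covers it here. This point's axes turn with the bail.
- bail_hinge (a point): Middle of the bail's hinge axis, which runs along the jig's y: at x = +36 mm, z = 70 mm from the jig's origin. Axes as the jig's.
- shaft: Loose steel shaft offcut, 400 mm long along its own y, 12 mm in diameter, lying in the V cradle along the jig's x, its axis 44 mm above the bench. Origin: middle of its length, on its underside.
- epoxy_a: Bystander: standing epoxy bottle, 42 mm in diameter, 115 mm high, white with a blue cap; loose. Origin: centre of its foot.
- epoxy_b: Bystander: standing epoxy bottle, 42 mm in diameter, 115 mm high, white with an orange cap; loose. Origin: centre of its foot.

How it is judged:
By the outcome, as a careful person would: the job done as asked, in the order asked, and still so for the second after the job is handed in, with the robot touching nothing.
It also fails if it takes over 61 s, if anything falls off the work surface, if the arm or the gripper's body presses on something with over 40 N, if the wrist force passes 120 N, or if a joint passes its speed limit or range.

ROBOT

A 6-joint arm with a two-finger parallel gripper is mounted at the origin on a cart in front of the work surface, level with it; the furniture and walls round the work are solid. World frame = base frame: x ahead of the robot, y to its left, z up, the work surface at z = 0. Lengths are in m, angles in rad, forces in N, time in s.
With the tool pointing down it reaches from about 0.375 to 0.9 m from the base axis. Payload 3.1 kg.
Tool frame: the origin (TCP) lies at the very end of the fingers, on their centre line; the grasp point (between the pads) lies 19 mm behind it (manip.pinch_z is the distance from the TCP to the grasp point, in m); z points along the fingers, y is the direction in which the jaws open and shut (so a half turn about z gives the same grasp; the last joint's range is limited). The gripper opens to 85 mm and grips with 20 to 120 N. Pads are 22 mm wide; open, the fingers measure 114 mm over their backs; the gripper's body (76 mm by 85 mm) begins 54 mm behind the grasp point. The pads swing forward as they close: fully open they stand 13 mm farther back than shut.
Start: joints at [-1.292, 0.527, 1.433, -0, 1.181, -0.178], TCP at [0.276, -0.561, 0.231] pointing down, gripper open.
Joint ranges: [-3.08, 3.08], [-0.75, 2.2], [0.22, 2.44], [-1.43, 4.57], [0, 2.65], [-2.85, 2.85]. Speed limits (rad/s): [2.79, 2.79, 3.14, 3.14, 3.14, 3.14].

INTERFACE

Orientations are given as a unit quaternion [x, y, z, w].
In Python, from station import manip gives the robot as it stands.
- The arm moves only by the tool drive_tool, never from a script. Its argument "increments" is a list of rows, each a list of 7 numbers: the closure in counts, from 0 (fully open) to 255 (shut), then the shift along the tool's x, y, z in cm, then the turn, a rotation vector about the tool's x, y, z in rad. A call has 1 to 20 rows; each row is the pose to reach, as a shift and turn from the pose commanded when the call began, along the tool's axes at that moment; what a row does not reach only later rows make up. A row lasts 1/10 s, in which the tool goes at most 50 mm and 8.59 degrees, less where a joint would pass 70% of its speed; a pose out of reach is approached as far as the arm can. A call with a gripper value outside its range is refused whole. The fingers move at their own pace and stop on an object; "force" is the grip in N (left out, the last holds). Time passes only in rows, so rows that repeat a pose let the fingers close. It gives the time, the measured TCP pose, the force and the opening at its end, in the units of the state.
- manip.sense(): the state, without advancing time (a new reading comes with each control period).
- manip.snapshot(name): name is "scene" or "top" or "wrist"; returns the picture (480x640x3 uint8, red, green, blue); there is no depth.
- manip.camera_model(name): a dict with "mtx" (3x3 intrinsics, pixels), "cam_to_world" (4x4, takes a point from camera to world coordinates). Camera axes: x right, y down, z forward; pixel columns grow to the right and rows downward; lengths in m; the calibration is good to about 2 mm. A picture is of the moment at which its call begins: read the wrist's pose just before it. camera_model takes no time and is no camera call; for the wrist camera it gives the pose at the moment of the call.
- manip.sign_off(): hands the job in, once; it reports no verdict.
The state is a dict: "t": time; "q": joint angles; "qd": joint speeds; "tau": joint torques, N m; "tcp_pos": TCP position; "tool_rot": TCP orientation; "force": force on the tool from outside, world axes, zero at the start; "ft_torque": the same for the moment, N m; "finger_gap": opening from 0.0 (shut) to 1.0 (fully open).
Only numpy, scipy, OpenCV 4.12 (cv2) and the standard library are available. Lean on these libraries where they do the work, as an engineer would, in place of code of your own. Each camera call takes 0.05 s, during which the arm holds its last target. There are 200 camera calls.

## Working session

There is one attempt and no reset: what is moved stays moved. The work goes in short steps, Python scripts to look and compute and a tool call to move; the robot and the scene stay as the last step left them, time stands still between calls to the robot, and variables do not carry over. Pictures are saved under pics/ and viewed, about 8 in all and at most 12, crops included, and the job is handed in when it is done.

Besides the shell and the picture viewer there is one more tool, called after "Emit:" as name(argument=value, ...), one argument or row to a line, values as JSON. drive_tool: Moves the arm, as the interface text tells. Its arguments: {"type":"object","properties":{"increments":{"type":"array","items":{"type":"array","items":{"type":"number"}}},"force":{"type":"number"}},"required":["increments"]}

```bash
mkdir -p pics; ls; python3 - <<'E'
from station import manip
import cv2,numpy as np
np.set_printoptions(precision=4,suppress=True)
s=manip.sense();print(s)
for n in("scene","top"):
    im=manip.snapshot(n);cv2.imwrite(f"pics/{n}0.png",im[:,:,::-1]);c=manip.camera_model(n);print(n,c["mtx"],c["cam_to_world"])
E
```

```text
pics
{'t': 0.0, 'q': array([-1.2915,  0.5285,  1.4339, -0.    ,  1.1814, -0.1785]), 'qd': array([ 0.0005, -0.0006,  0.0001,  0.0013, -0.0004,  0.0012]), 'tau': array([ -0.0009, -44.2349, -17.8025,  -0.0001,   0.0083,  -0.    ]), 'tcp_pos': array([ 0.2761, -0.5599,  0.2303]), 'tool_rot': array([ 0.9739,  0.2269, -0.0001, -0.0011]), 'force': array([ 0.6683, -0.4523,  0.5656]), 'ft_torque': array([ 0.0273, -0.0185, -0.0102]), 'finger_gap': 0.9995037993095814}
scene [[572.7937   0.     314.3293]
 [  0.     572.7937 241.5193]
 [  0.       0.       1.    ]] [[-0.7232 -0.4147  0.5523  0.0817]
 [-0.6906  0.4224 -0.587   0.7399]
 [ 0.0101 -0.806  -0.5919  0.6146]
 [ 0.      0.      0.      1.    ]]
top [[466.7976   0.     324.3706]
 [  0.     466.7976 237.4953]
 [  0.       0.       1.    ]] [[-0.0069 -0.9928  0.1199  0.4807]
 [-0.9996  0.01    0.025   0.1505]
 [-0.026  -0.1197 -0.9925  0.8981]
 [ 0.      0.      0.      1.    ]]
```

View pics/scene0.png

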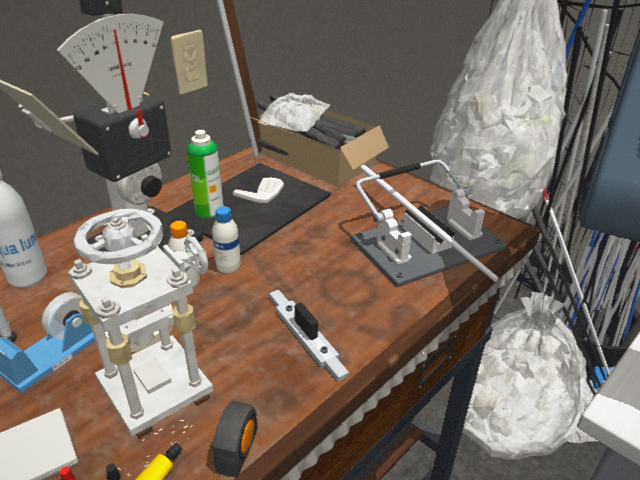

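View pics/top0.png

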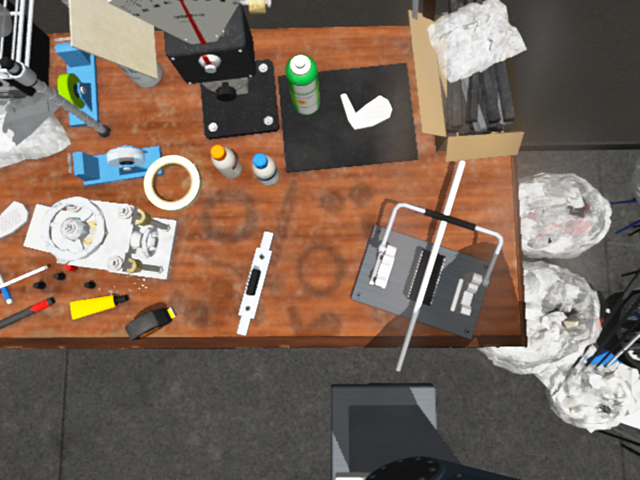

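The scene view shows the bar on the bench (about 307,333), the jig at upper right, the shaft lying across it and the bail swung back. In the top view the bar is at about (255,283), the jig at (430,280), the sleeve at (450,220) and the bottles at (225,160) and (265,170). Next I'll enlarge the top view.

```bash
cat > h.py <<'E'
from station import manip
import cv2,numpy as np
np.set_printoptions(precision=4,suppress=True)
def ray(c,uv):
    K=c["mtx"];T=c["cam_to_world"]
    d=T[:3,:3]@np.linalg.solve(K,[uv[0],uv[1],1.]);return T[:3,3],d
def onz(c,uv,z):
    o,d=ray(c,uv);return o+d*(z-o[2])/d[2]
def proj(c,p):
    T=c["cam_to_world"];q=T[:3,:3].T@(np.asarray(p)-T[:3,3]);q=c["mtx"]@q;return q[:2]/q[2]
E
python3 - <<'E'
from h import *
im=cv2.imread("pics/top0.png");c=manip.camera_model("top")
cv2.imwrite("pics/crop1.png",cv2.resize(im[190:350,340:520],None,fx=4,fy=3.75*4/3.75*1.0 if 0 else 3.75,interpolation=cv2.INTER_CUBIC))
# bar: bright low-saturation blob
hsv=cv2.cvtColor(im,cv2.COLOR_BGR2HSV)
m=((hsv[...,1]<60)&(hsv[...,2]>110)).astype(np.uint8)*255
m[:, :230]=0;m[:,290:]=0;m[:225]=0;m[345:]=0
m=cv2.morphologyEx(m,cv2.MORPH_CLOSE,np.ones((9,9)))
cs,_=cv2.findContours(m,cv2.RETR_EXTERNAL,cv2.CHAIN_APPROX_NONE)
k=max(cs,key=cv2.contourArea);r=cv2.minAreaRect(k);b=cv2.boxPoints(r);print(r,b)
for p in b:print(onz(c,p,.012))
P=np.array([onz(c,p,.012)for p in b]);print("c",P.mean(0),[np.linalg.norm(P[i]-P[i-1])for i in range(4)])
# handle dark
d=((hsv[...,2]<50)).astype(np.uint8);d[:, :240]=0;d[:,270:]=0;d[:262]=0;d[305:]=0
cs,_=cv2.findContours(d,cv2.RETR_EXTERNAL,cv2.CHAIN_APPROX_NONE);k=max(cs,key=cv2.contourArea);r=cv2.minAreaRect(k);print("handle",r,onz(c,r[0],.03),onz(c,r[0],.045))
E
```

```text
((254.6593017578125, 282.90826416015625), (17.34394645690918, 106.81196594238281), 15.068489074707031) [[232.4014 332.2234]
 [260.1697 229.0841]
 [276.9172 233.5931]
 [249.1489 336.7324]]
[0.4104 0.3466 0.012 ]
[0.6053 0.2962 0.012 ]
[0.5962 0.2638 0.012 ]
[0.402 0.315 0.012]
c [0.5035 0.3054 0.012 ] [np.float64(0.03277800158290308), np.float64(0.20125581751426297), np.float64(0.03360905399822289), np.float64(0.2008260709478697)]
handle ((253.00209045410156, 281.8672180175781), (7.665463924407959, 24.993274688720703), 14.931416511535645) [0.5038 0.3057 0.03  ] [0.5034 0.303  0.045 ]
```

View pics/crop1.png

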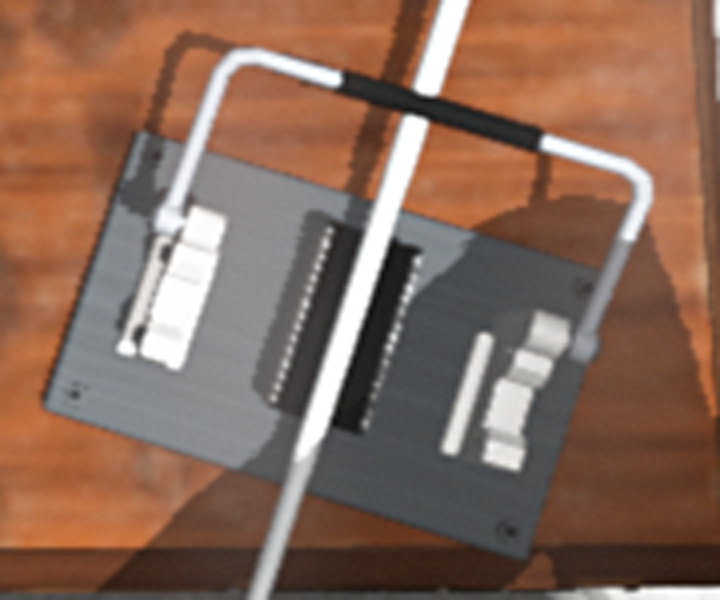

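The crop shows the jig plate corners at full-image pixels (374.8,224.9), (350.8,297.7) and (471.8,338.3). The sleeve ends are at (425.8,211.9) and (475.3,227.3). The shaft runs through the cradle, under the sleeve.

```bash
cat >> h.py <<'E'
from scipy.spatial.transform import Rotation as Rn
def fit2(L,W):
    L=np.array(L,float)[:,:2];W=np.array(W)[:,:2];l=L-L.mean(0);w=W-W.mean(0)
    a=np.arctan2((l[:,0]*w[:,1]-l[:,1]*w[:,0]).sum(),(l*w).sum());R=np.array([[np.cos(a),-np.sin(a)],[np.sin(a),np.cos(a)]])
    t=W.mean(0)-R@L.mean(0);return a,t,W-(L@R.T+t)
def inc(pos,psi,s=None):
    """shift cm + rotvec from present pose to tool-down pose with tool-x yaw psi"""
    s=s or manip.sense();R=Rn.from_quat(s["tool_rot"]);
    T=Rn.from_matrix([[np.cos(psi),np.sin(psi),0],[np.sin(psi),-np.cos(psi),0],[0,0,-1]])
    return R.inv().apply(np.array(pos)-s["tcp_pos"])*100,(R.inv()*T).as_rotvec()
E
python3 - <<'E'
from h import *
c=manip.camera_model("top")
px=[(374.75,224.9),(350.75,297.7),(471.75,338.3)]
a,t,r=fit2([(.075,.118),(-.075,.118),(-.075,-.118)],[onz(c,p,.012)for p in px]);print("jig yaw",a,np.degrees(a),"origin",t,"res",r)
# shaft centreline direction at z=.044: two pixels
sx=[onz(c,p,.044)for p in((412,325),(458,175))];print("shaft yaw",np.arctan2(*(sx[1]-sx[0])[[1,0]]))
R=np.array([[np.cos(a),-np.sin(a)],[np.sin(a),np.cos(a)]])
for p in((425.75,211.9),(475.25,227.3),(450.5,219.6)):
  o,d=ray(c,p)
  # local
  best=min(np.linspace(2.3,2.95,651),key=lambda th:abs(((o+d*((.07+.085*np.sin(th))-o[2])/d[2])[:2]-t)@R[:,0]-(.036-.085*np.cos(th))))
  q=onz(c,p,.07+.085*np.sin(best));print(best,q,(q[:2]-t)@R)
psi=np.radians(165.4);print(inc([.5035,.3045,.2],psi))
E
```

```text
jig yaw -0.32484854763054033 -18.61245076018446 origin [ 0.505  -0.0114] res [[-0.0027 -0.0003]
 [ 0.0016 -0.0004]
 [ 0.001   0.0007]]
shaft yaw -0.3275628339191347
2.4419999999999997 [0.6155 0.0002 0.1247] [0.101  0.0463]
2.451 [ 0.5887 -0.0808  0.1241] [ 0.1015 -0.0391]
2.447 [ 0.6021 -0.0404  0.1244] [0.1013 0.0035]
(array([ 58.6101, -67.4899,   3.1918]), array([-0.0005, -0.0025, -2.429 ]))
```

Emit:
drive_tool(
  increments=[
    [0, 2.93, -3.37, 0.16, 0, 0, -0.12],
    [0, 5.86, -6.75, 0.32, 0, 0, -0.24],
    [0, 8.8, -10.1, 0.48, 0, 0, -0.36],
    [0, 11.7, -13.5, 0.64, 0, 0, -0.49],
    [0, 14.7, -16.9, 0.8, 0, 0, -0.61],
    [0, 17.6, -20.2, 0.96, 0, 0, -0.73],
    [0, 20.5, -23.6, 1.1, 0, 0, -0.85],
    [0, 23.4, -27, 1.3, 0, 0, -0.97],
    [0, 26.4, -30.4, 1.4, 0, 0, -1.09],
    [0, 29.3, -33.7, 1.6, 0, 0, -1.21],
    [0, 32.2, -37.1, 1.8, 0, 0, -1.34],
    [0, 35.2, -40.5, 1.9, 0, 0, -1.46],
    [0, 38.1, -43.9, 2.1, 0, 0, -1.58],
    [0, 41, -47.2, 2.2, 0, 0, -1.7],
    [0, 44, -50.6, 2.4, 0, 0, -1.82],
    [0, 46.9, -54, 2.6, 0, 0, -1.94],
    [0, 49.8, -57.4, 2.7, 0, 0, -2.07],
    [0, 52.7, -60.7, 2.9, 0, 0, -2.19],
    [0, 55.7, -64.1, 3.0, 0, 0, -2.31],
    [0, 58.6, -67.5, 3.2, 0, 0, -2.43],
  ],
)

```text
t: 2.1
tcp_pos: [0.5036, 0.3058, 0.1989]
tool_rot: [0.124, 0.992, -0.0, -0.0]
force: [0.8, 0.0, -0.0]
finger_gap: 0.996
```

```bash
python3 - <<'E'
from h import *
c=manip.camera_model("wrist");im=manip.snapshot("wrist")[:,:,::-1].copy();cv2.imwrite("pics/w1.png",im);np.savez("w1.npz",**c)
print(c);print(manip.sense()["tcp_pos"])
for p in([.5035,.3045,.045],[.6007,.28,.012],[.4062,.3308,.012]):print(proj(c,p))
E
```

```text
{'mtx': array([[393.8129,   0.    , 313.7736],
       [  0.    , 393.8129, 243.3725],
       [  0.    ,   0.    ,   1.    ]]), 'cam_to_world': array([[ 0.2453,  0.9184,  0.3103,  0.4234],
       [ 0.9694, -0.2321, -0.0793,  0.3252],
       [-0.0008,  0.3203, -0.9473,  0.3417],
       [ 0.    ,  0.    ,  0.    ,  1.    ]])}
[0.5059 0.3123 0.199 ]
[313.5942 222.0716]
[313.7502 315.3052]
[315.723   85.7743]
```

View pics/w1.png

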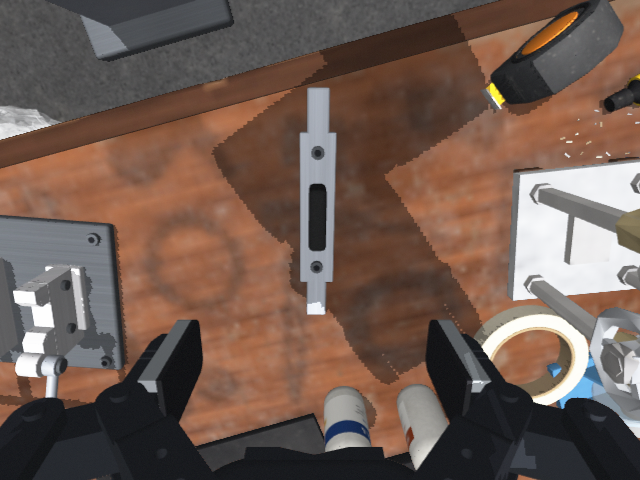

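The wrist view shows the bar upright in the picture, with ends at about (318,88) and (316,314) and the handle top around (317,217). Both bottles are behind the fingers, at the bottom of the picture, and well clear.

```bash
python3 - <<'E'
from h import *
c=dict(np.load("w1.npz"))
im=cv2.imread("pics/w1.png");hsv=cv2.cvtColor(im,cv2.COLOR_BGR2HSV)
m=((hsv[...,1]<70)&(hsv[...,2]>110)).astype(np.uint8);m[:, :290]=0;m[:,350:]=0;m[:80]=0;m[325:]=0
m=cv2.morphologyEx(m,cv2.MORPH_CLOSE,np.ones((19,19)));cs,_=cv2.findContours(m,cv2.RETR_EXTERNAL,cv2.CHAIN_APPROX_NONE);k=max(cs,key=cv2.contourArea)[:,0]
print(k.min(0),k.max(0))
for y in(95,120,145,200,270,295,308):
    r=k[k[:,1]==y][:,0];print(y,r.min(),r.max())
u=k[k[:,1]<125];l=k[k[:,1]>290]
A=onz(c,(u[:,0].mean(),k[:,1].min()),.012);B=onz(c,((l[:,0].min()+l[:,0].max())/2,k[:,1].max()+1),.012)
print(A,B,np.linalg.norm(A-B),(A+B)/2,np.degrees(np.arctan2((A-B)[1],(A-B)[0])))
d=((hsv[...,2]<40)).astype(np.uint8);d[:, :300]=0;d[:,335:]=0;d[:175]=0;d[260:]=0
cs,_=cv2.findContours(d,cv2.RETR_EXTERNAL,cv2.CHAIN_APPROX_NONE);k=max(cs,key=cv2.contourArea);x,y,w,h=cv2.boundingRect(k);print(x,y,w,h)
print(onz(c,(x+w/2,y),.045),onz(c,(x+w/2,y+h),.045))
print(manip.sense()["tcp_pos"],manip.sense()["qd"])
print(inc([.504,.3045,.016],np.radians(165.4)))
E
```

```text
[300  88] [335 314]
95 307 329
120 307 328
145 300 335
200 300 334
270 300 332
295 306 325
308 306 325
[0.4082 0.332  0.012 ] [0.6008 0.2817 0.012 ] 0.19908710516007144 [0.5045 0.3069 0.012 ] 165.3492103498673
309 184 17 66
[0.4753 0.3147 0.045 ] [0.5267 0.3018 0.045 ]
[0.5059 0.3123 0.199 ] [-0.0663 -0.0441  0.0791 -0.0468 -0.0292  0.0942]
(array([ 0.0441, -0.9398, 18.2967]), array([0.0073, 0.0027, 0.0123]))
```

Emit:
drive_tool(
  increments=[
    [0, 0, 0, 0, 0, 0, 0],
    [0, 0, 0.2, 1.5, 0, 0, 0],
    [0, 0, 0.2, 4, 0, 0, 0],
    [0, 0, 0.2, 7, 0, 0, 0],
    [0, 0, 0.2, 10, 0, 0, 0],
    [0, 0, 0.2, 12.5, 0, 0, 0],
    [0, 0, 0.2, 13.6, 0, 0, 0],
    [0, 0, 0.2, 14, 0, 0, 0],
    [0, 0, 0.2, 14, 0, 0, 0],
    [0, 0, 0.2, 14, 0, 0, 0],
  ],
  force=40,
)

```text
t: 3.15
tcp_pos: [0.505, 0.3059, 0.0605]
tool_rot: [0.127, 0.992, 0.001, 0.001]
force: [-0.4, 0.1, 0.3]
finger_gap: 0.998
```

```bash
python3 - <<'E'
from h import *
s=manip.sense();print(s["t"],s["tcp_pos"],s["tool_rot"],abs(s["qd"]).max())
print(inc([.5042,.306,.016],np.radians(165.37)))
E
```

```text
3.15 [0.505  0.3059 0.0605] [0.1267 0.9919 0.0005 0.001 ] 0.008514258721108796
(array([ 0.0852, -0.0155,  4.4525]), array([0.0012, 0.0019, 0.0012]))
```

Emit:
drive_tool(
  increments=[
    [0, 0.05, 0, 1, 0, 0, 0],
    [0, 0.1, 0, 2.3, 0, 0, 0],
    [0, 0.1, 0, 3.5, 0, 0, 0],
    [0, 0.1, 0, 4.2, 0, 0, 0],
    [0, 0.1, 0, 4.4, 0, 0, 0],
    [120, 0.1, 0, 4.4, 0, 0, 0],
    [180, 0.1, 0, 4.4, 0, 0, 0],
    [255, 0.1, 0, 4.4, 0, 0, 0],
    [255, 0.1, 0, 4.4, 0, 0, 0],
    [255, 0.1, 0, 4.4, 0, 0, 0],
    [255, 0.1, 0, 4.4, 0, 0, 0],
    [255, 0.1, 0, 4.4, 0, 0, 0],
    [255, 0.1, 0, 4.4, 0, 0, 0],
  ],
  force=60,
)

```text
t: 4.45
tcp_pos: [0.5037, 0.3065, 0.0159]
tool_rot: [0.127, 0.992, 0.001, 0.001]
force: [-0.6, 1.7, 4.8]
finger_gap: 0.156
```

```bash
python3 - <<'E'
from h import *
s=manip.sense();print(s["t"],s["tcp_pos"],s["tool_rot"],s["force"])
print(inc([.5055,-.0114,.2],np.radians(71.3)))
E
```

```text
4.45 [0.5037 0.3065 0.0159] [0.1266 0.992  0.0005 0.0007] [-0.562   1.7442  4.7599]
(array([ -8.1812, -30.7059, -18.4333]), array([ 0.002 , -0.    ,  1.6433]))
```

Emit:
drive_tool(
  increments=[
    [255, 0, 0, -0.5, 0, 0, 0],
    [255, 0, 0, -2, 0, 0, 0],
    [255, 0, 0, -4.5, 0, 0, 0],
    [255, 0, 0, -7.5, 0, 0, 0],
    [255, 0, 0, -10.5, 0, 0, 0],
    [255, 0, 0, -13.5, 0, 0, 0],
    [255, 0, 0, -16, 0, 0, 0],
    [255, 0, 0, -17.8, 0, 0, 0],
    [255, 0, 0, -18.4, 0, 0, 0],
    [255, 0, 0, -18.4, 0, 0, 0],
  ],
)

```text
t: 5.45
tcp_pos: [0.503, 0.3059, 0.2001]
tool_rot: [0.127, 0.992, 0.0, 0.0]
force: [0.2, 0.6, -4.0]
finger_gap: 0.151
```

Emit:
drive_tool(
  increments=[
    [255, -0.2, -0.7, 0, 0, 0, 0.04],
    [255, -0.6, -2.2, 0, 0, 0, 0.12],
    [255, -1.2, -4.3, 0, 0, 0, 0.23],
    [255, -1.8, -6.8, 0, 0, 0, 0.36],
    [255, -2.5, -9.2, 0, 0, 0, 0.49],
    [255, -3.1, -11.7, 0, 0, 0, 0.62],
    [255, -3.8, -14.1, 0, 0, 0, 0.75],
    [255, -4.4, -16.6, 0, 0, 0, 0.89],
    [255, -5.1, -19, 0, 0, 0, 1.02],
    [255, -5.7, -21.5, 0, 0, 0, 1.15],
    [255, -6.4, -23.9, 0, 0, 0, 1.28],
    [255, -7, -26.2, 0, 0, 0, 1.4],
    [255, -7.5, -28.2, 0, 0, 0, 1.51],
    [255, -7.9, -29.6, 0, 0, 0, 1.58],
    [255, -8.1, -30.4, 0, 0, 0, 1.63],
    [255, -8.2, -30.7, 0, 0, 0, 1.64],
    [255, -8.2, -30.7, 0, 0, 0, 1.64],
    [255, -8.2, -30.7, 0, 0, 0, 1.64],
    [255, -8.2, -30.7, 0, 0, 0, 1.64],
    [255, -8.2, -30.7, 0, 0, 0, 1.64],
  ],
)

```text
t: 7.45
tcp_pos: [0.5053, -0.0112, 0.1992]
tool_rot: [0.811, 0.585, -0.0, -0.0]
force: [-0.1, 0.4, -3.7]
finger_gap: 0.156
```

```bash
python3 - <<'E'
from h import *
s=manip.sense();print(s["t"],s["tcp_pos"],s["tool_rot"],s["force"],abs(s["qd"]).max())
c=manip.camera_model("wrist");im=manip.snapshot("wrist")[:,:,::-1].copy();cv2.imwrite("pics/w2.png",im);np.savez("w2.npz",**c)
t=np.array([.505,-.0114]);a=-.3262;R=np.array([[np.cos(a),-np.sin(a)],[np.sin(a),np.cos(a)]])
for n,l in(("notch floor +y",(0,.078,.052)),("-y",(0,-.078,.052)),("plate",(-.075,.118,.012)),("plate",(-.075,-.118,.012))):print(n,proj(c,[*(t+R@l[:2]),l[2]]))
E
```

```text
7.45 [ 0.5053 -0.0112  0.1992] [ 0.8113  0.5846 -0.0001 -0.0001] [-0.1367  0.3961 -3.7329] 0.0013036266746218545
notch floor +y [313.9288 115.7193]
-y [313.0062 313.9685]
plate [215.9219  59.5142]
plate [234.3724 330.4375]
```

View pics/w2.png

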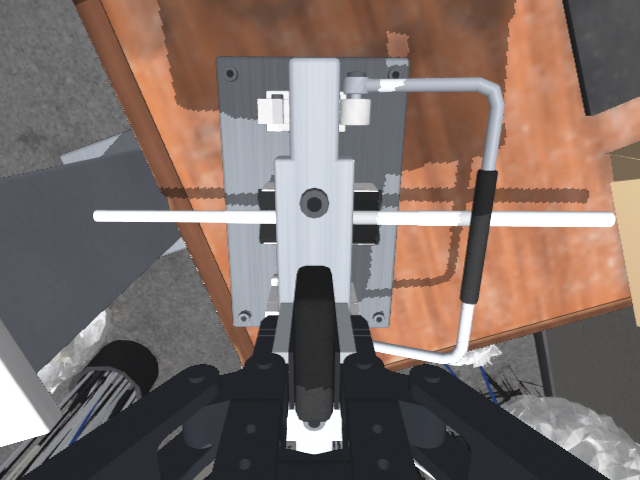

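The wrist view shows the held bar aligned over the jig, its +y end centred near (314,59). The jig plate corners are at (217,58), (409,58), (234,327) and (389,327). I'll fit the jig pose from those and the bar offset from its end.

```bash
python3 - <<'E'
from h import *
c=dict(np.load("w2.npz"));im=cv2.imread("pics/w2.png");g=cv2.cvtColor(im,cv2.COLOR_BGR2GRAY);hsv=cv2.cvtColor(im,cv2.COLOR_BGR2HSV)
m=((hsv[...,1]<90)).astype(np.uint8)
for y in(90,150,240,300):
    r=np.flatnonzero(m[y,180:450])+180;print(y,r.min(),r.max())
for x in(240,260,360,380):
    r=np.flatnonzero(m[30:345,x])+30;print(x,r.min(),r.max())
px=[(217,58),(409,58),(234,327),(389,327)];L=[(-.075,.118),(.075,.118),(-.075,-.118),(.075,-.118)]
a,t,r=fit2(L,[onz(c,p,.012)for p in px]);print("jig",a,np.degrees(a),t,r*1e3)
R=np.array([[np.cos(a),-np.sin(a)],[np.sin(a),np.cos(a)]])
# bar tongue at held height
b=(hsv[...,2]>140)&(hsv[...,1]<60)
for y in(70,85,140,165,200,250):
    r=np.flatnonzero(b[y,270:360])+270;print("bar",y,r.min(),r.max())
r=np.flatnonzero(b[40:150,315])+40;print(r.min())
s=manip.sense();z=s["tcp_pos"][2]-.004
for p in((314.5,r.min()),(314.5,158)):
    q=onz(c,p,z);print("bar end in jig",(q[:2]-t)@R, "tool", Rn.from_quat(s["tool_rot"]).inv().apply(q-s["tcp_pos"]))
print("tcp in jig",(s["tcp_pos"][:2]-t)@R)
E
```

```text
90 218 449
150 221 402
240 180 395
300 180 391
240 56 326
260 56 344
360 56 344
380 57 344
jig -0.32631411932839377 -18.696421833045285 [ 0.5049 -0.0085] [[ 1.3235 -2.2226]
 [-1.754  -0.4108]
 [ 1.2283  0.6342]
 [-0.7978  1.9993]]
bar 70 289 339
bar 85 289 359
bar 140 270 338
bar 165 270 354
bar 200 275 352
bar 250 270 351
58
bar end in jig [0.001  0.0956] tool [0.0981 0.     0.004 ]
bar end in jig [0.0012 0.0623] tool [0.0647 0.0001 0.004 ]
tcp in jig [ 0.0013 -0.0025]
```

Emit:
drive_tool(
  increments=[
    [255, 0, 0, 0.6, 0, 0, 0],
    [255, 0.1, 0, 2, 0, 0, 0],
    [255, 0.2, -0.05, 4, 0, 0, 0],
    [255, 0.2, -0.05, 6, 0, 0, 0],
    [255, 0.2, -0.05, 8, 0, 0, 0],
    [255, 0.2, -0.05, 9.1, 0, 0, 0],
    [255, 0.2, -0.05, 9.5, 0, 0, 0],
    [255, 0.2, -0.05, 9.5, 0, 0, 0],
    [255, 0.2, -0.05, 9.5, 0, 0, 0],
  ],
)

```text
t: 8.4
tcp_pos: [0.5062, -0.0097, 0.1049]
tool_rot: [0.812, 0.584, 0.001, 0.001]
force: [-0.3, -0.1, -4.4]
finger_gap: 0.151
```

```bash
python3 - <<'E'
from h import *
s=manip.sense();print(s["t"],s["tcp_pos"],s["tool_rot"],s["force"],abs(s["qd"]).max())
c=manip.camera_model("wrist");im=manip.snapshot("wrist")[:,:,::-1].copy();cv2.imwrite("pics/w3.png",im);np.savez("w3.npz",**c)
im2=manip.snapshot("scene")[:,:,::-1].copy();cv2.imwrite("pics/s3.png",im2)
A=cv2.resize(im[20:250,180:430],(500,460),interpolation=cv2.INTER_CUBIC);B=cv2.resize(im2[160:290,345:515],(300,229),interpolation=cv2.INTER_CUBIC)
o=np.zeros((460,800,3),np.uint8);o[:,:500]=A;o[:229,500:]=B;cv2.imwrite("pics/v3.png",o)
E
```

```text
8.4 [ 0.5062 -0.0097  0.1049] [0.8116 0.5843 0.0005 0.0006] [-0.3467 -0.1009 -4.3604] 0.010855967381137841
```

View pics/v3.png

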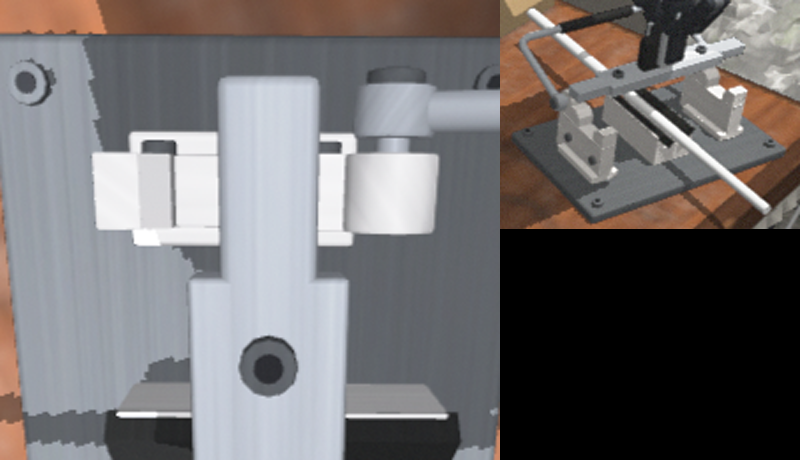

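The crop shows the bar's tongue above the +y notch, with its shoulder (crop row ~280) just inside the support. The support's edges are at crop rows 152 and 230. The scene inset shows the bar level and both ends lined up over the supports.

```bash
python3 - <<'E'
from h import *
c=dict(np.load("w3.npz"))
s=manip.sense();t0=s["tcp_pos"];Rt=Rn.from_quat(s["tool_rot"])
f=lambda u,v:(180+u/2-.25,20+v/2-.25)
def show(n,uv,z):
    q=onz(c,f(*uv),z);print(n,Rt.inv().apply(q-t0)*1e3)
show("support outer top (86)",(115,152),.068);show("support inner top (70)",(115,230),.068)
show("floor outer(86)",(197,153),.052);show("floor inner(70)",(197,228),.052)
show("hinge boss? top",(390,235),.068)
show("plate edge(118)",(300,36),.012)
show("bar end(100)",(268,76),t0[2]-.004);show("shoulder(66)",(205,279),t0[2]-.004);show("shoulder R",(330,279),t0[2]-.004)
for n,u in(("L outer",93),("L2",140),("L3",175),("R1",345),("R2",437)):
    show(n+" z68",(u,190),.068);show(n+" z52",(u,190),.052)
show("tongue L",(218,150),t0[2]-.004);show("tongue R",(318,150),t0[2]-.004)
for r in(36,):
  print(proj(c,t0))
show("cradle",(117,413),.051);show("cradle",(447,416),.051)
E
```

```text
support outer top (86) [ 87.117  -32.8323  37.1123]
support inner top (70) [ 71.0324 -33.8206  37.1075]
floor outer(86) [ 87.44   -16.6718  53.1454]
floor inner(70) [ 70.5991 -17.1464  53.1416]
hinge boss? top [69.9969 26.7829 37.2312]
plate edge(118) [118.1765   8.448   93.2022]
bar end(100) [98.1011 -0.1827  4.0165]
shoulder(66) [ 64.2585 -11.692    3.9872]
shoulder R [64.2662 11.1909  4.0339]
L outer z68 [ 79.3988 -38.071   37.1003]
L outer z52 [ 79.2383 -41.4391  53.0934]
L2 z68 [ 79.4051 -27.8911  37.1211]
L2 z52 [ 79.2452 -30.3525  53.1161]
L3 z68 [ 79.4099 -20.3084  37.1366]
L3 z52 [ 79.2504 -22.0943  53.1329]
R1 z68 [79.4328 16.5467 37.2119]
R1 z52 [79.2753 18.0435 53.215 ]
R2 z68 [79.4452 36.5087 37.2527]
R2 z52 [79.2888 39.7836 53.2594]
tongue L [86.364  -8.8785  3.9967]
tongue R [86.377   8.5306  4.0323]
[314.0518 320.1318]
cradle [ 24.2123 -39.2957  54.0883]
cradle [23.3892 46.4628 54.2635]
```

Emit:
drive_tool(
  increments=[
    [255, 0.15, -0.1, 0, 0, 0, 0],
    [255, 0.25, -0.17, 0.2, 0, 0, 0],
    [255, 0.25, -0.17, 0.8, 0, 0, 0],
    [255, 0.25, -0.17, 1.5, 0, 0, 0],
    [255, 0.25, -0.17, 2.1, 0, 0, 0],
    [255, 0.25, -0.17, 2.5, 0, 0, 0],
    [255, 0.25, -0.17, 2.8, 0, 0, 0],
    [255, 0.25, -0.17, 3.0, 0, 0, 0],
    [255, 0.25, -0.17, 3.2, 0, 0, 0],
    [255, 0.25, -0.17, 3.3, 0, 0, 0],
    [255, 0.25, -0.17, 3.3, 0, 0, 0],
  ],
)

```text
t: 9.6
tcp_pos: [0.5004, -0.0051, 0.0708]
tool_rot: [0.812, 0.583, -0.003, -0.004]
force: [-5.8, 2.3, 3.7]
finger_gap: 0.15
```

```bash
python3 - <<'E'
from h import *
s=manip.sense();print(s["t"],s["tcp_pos"],s["tool_rot"],s["force"],s["ft_torque"],abs(s["qd"]).max())
c=manip.camera_model("wrist");im=manip.snapshot("wrist")[:,:,::-1].copy();cv2.imwrite("pics/w4.png",im);np.savez("w4.npz",**c)
im2=manip.snapshot("scene")[:,:,::-1].copy();cv2.imwrite("pics/s4.png",im2)
A=cv2.resize(im[20:250,180:430],(500,460),interpolation=cv2.INTER_CUBIC);B=cv2.resize(im2[160:290,345:515],(300,229),interpolation=cv2.INTER_CUBIC)
im3=manip.snapshot("top")[:,:,::-1].copy();C=cv2.resize(im3[200:340,350:510],(300,262)[:2],interpolation=cv2.INTER_CUBIC)[:231]
o=np.zeros((460,800,3),np.uint8);o[:,:500]=A;o[:229,500:]=B;o[229:,500:]=C;cv2.imwrite("pics/v4.png",o)
s=manip.sense();print(s["tcp_pos"],s["force"])
E
```

```text
9.6 [ 0.5004 -0.0051  0.0708] [ 0.8122  0.5834 -0.0027 -0.004 ] [-5.8487  2.3172  3.7449] [ 0.7609  0.9391 -0.2436] 0.0038146278543177113
[ 0.5004 -0.0051  0.0708] [-5.7788  1.9923  4.6   ]
```

View pics/v4.png

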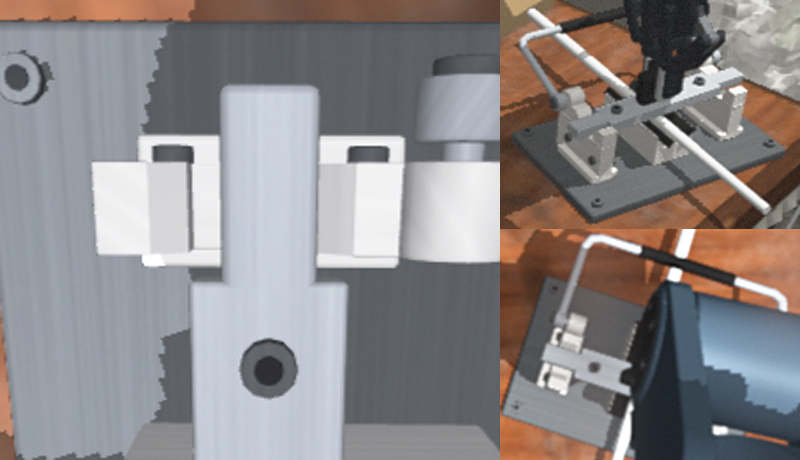

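The crop shows that I misread the notch earlier. Its flare edges are at crop columns 149 and 355 (centre 252), while the tongue is centred at 269, riding on the +x flare. The notch centre is therefore about 3 mm from the bar toward −x, and about 8 mm from the commanded pose. I'll lift, shift, and re-measure the flare centre.

Emit:
drive_tool(
  increments=[
    [255, 0, 0, -0.4, 0, 0, 0],
    [255, 0, 0, -1.0, 0, 0, 0],
    [255, 0, -0.3, -1.3, 0, 0, 0],
    [255, 0, -0.6, -1.3, 0, 0, 0],
    [255, 0, -0.8, -1.3, 0, 0, 0],
    [255, 0, -0.8, -1.3, 0, 0, 0],
    [255, 0, -0.8, -1.3, 0, 0, 0],
  ],
)

```text
t: 10.45
tcp_pos: [0.4977, -0.0044, 0.0844]
tool_rot: [0.812, 0.584, 0.0, 0.0]
force: [0.1, 0.3, -4.4]
finger_gap: 0.154
```

```bash
python3 - <<'E'
from h import *
c=dict(np.load("w4.npz"));f=lambda u,v:(180+u/2-.25,20+v/2-.25)
def w(u,v,z):return onz(c,f(u,v),z)
L,R_=w(149,210,.068),w(355,210,.068);print("flare w",np.linalg.norm(L-R_)*1e3);N=(L+R_)/2
o,i=w(115,162,.068),w(115,254,.068);print("support th",np.linalg.norm(o-i)*1e3)
a=-.3262;X=np.array([np.cos(a),np.sin(a)]);Y=np.array([-X[1],X[0]])
seat=X*(N[:2]@X)+Y*(((o+i)/2)[:2]@Y-.078);print("seat by wrist",seat)
s=manip.sense();print(s["tcp_pos"],s["tool_rot"],s["force"])
d=s["tcp_pos"][:2]-seat;print("tcp in jig mm",d@X*1e3,d@Y*1e3)
c=manip.camera_model("wrist");im=manip.snapshot("wrist")[:,:,::-1].copy();cv2.imwrite("pics/w5.png",im);np.savez("w5.npz",**c)
# predicted crop pixels for check
for x in(-.018,.018):print(proj(c,[*(seat+X*x+Y*.078),.068]))
A=cv2.resize(im[20:250,180:430],(500,460),interpolation=cv2.INTER_CUBIC);cv2.imwrite("pics/v5.png",A)
E
```

```text
flare w 36.48259482409709
support th 15.639391967461783
seat by wrist [ 0.497  -0.0055]
[ 0.4977 -0.0044  0.0844] [0.8116 0.5842 0.0004 0.0005] [ 0.1457  0.2991 -4.4137]
tcp in jig mm 0.2638794713871622 1.3277658316820917
[267.2206 122.6029]
[360.3512 122.9551]
```

View pics/v5.png

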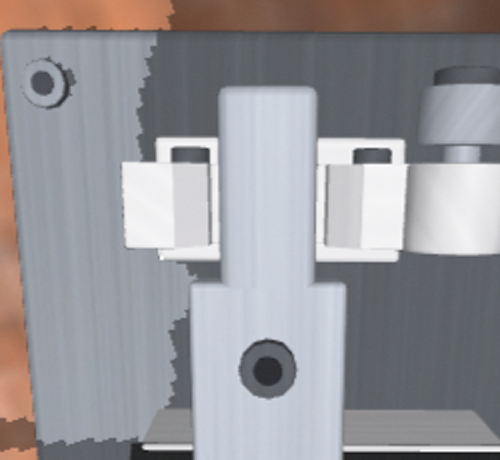

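The crop now shows the flare edges at columns 174 and 363 (centre 268.5) with the tongue centred at 268, so it is aligned. I'll lower it slowly.

Emit:
drive_tool(
  increments=[
    [255, 0, 0, 0.3, 0, 0, 0],
    [255, 0, 0, 0.7, 0, 0, 0],
    [255, 0, 0, 1.0, 0, 0, 0],
    [255, 0, 0, 1.2, 0, 0, 0],
    [255, 0, 0, 1.35, 0, 0, 0],
    [255, 0, 0, 1.45, 0, 0, 0],
    [255, 0, 0, 1.55, 0, 0, 0],
    [255, 0, 0, 1.6, 0, 0, 0],
    [255, 0, 0, 1.65, 0, 0, 0],
    [255, 0, 0, 1.65, 0, 0, 0],
  ],
)

```text
t: 11.5
tcp_pos: [0.4974, -0.0045, 0.0682]
tool_rot: [0.812, 0.584, 0.0, 0.0]
force: [-2.7, -4.3, 4.9]
finger_gap: 0.152
```

Emit:
drive_tool(
  increments=[
    [255, -0.1, 0, 0.05, 0, 0, 0],
    [255, -0.1, 0, 0.1, 0, 0, 0],
    [255, -0.1, 0, 0.1, 0, 0, 0],
  ],
)

```text
t: 11.8
tcp_pos: [0.4973, -0.0048, 0.0676]
tool_rot: [0.812, 0.584, 0.001, 0.0]
force: [-1.7, -1.0, 9.9]
finger_gap: 0.151
```

```bash
python3 - <<'E'
from h import *
s=manip.sense();print(s["tcp_pos"],s["tool_rot"],s["force"],s["ft_torque"])
im=manip.snapshot("wrist")[:,:,::-1].copy();cv2.imwrite("pics/w6.png",im)
im2=manip.snapshot("scene")[:,:,::-1].copy();cv2.imwrite("pics/s6.png",im2)
A=cv2.resize(im[60:220,200:400],(400,320),interpolation=cv2.INTER_CUBIC);B=cv2.resize(im2[190:270,355:475],(400,267)[:2],interpolation=cv2.INTER_CUBIC)
o=np.zeros((320,800,3),np.uint8);o[:,:400]=A;o[:267,400:]=B;cv2.imwrite("pics/v6.png",o)
E
```

```text
[ 0.4973 -0.0048  0.0676] [0.8118 0.584  0.0007 0.0002] [-1.6642 -0.9916  9.8668] [0.4403 0.281  0.0334]
```

View pics/v6.png

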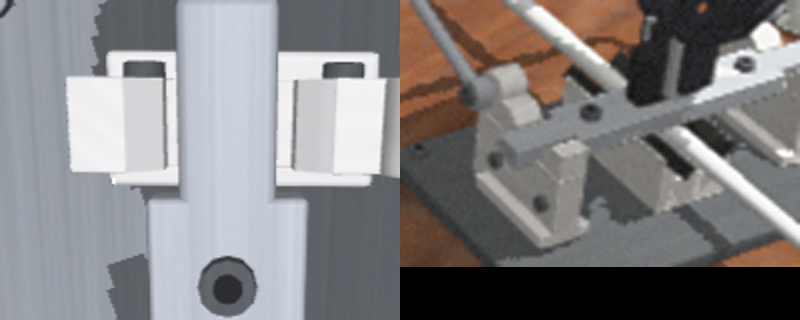

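Both views show the tongues down in the notches, with the bar top level with the support tops and force building without travel. I'll release it gently, retreat, and triangulate the sleeve from the top and wrist pictures already taken.

Emit:
drive_tool(
  increments=[
    [255, 0, 0, -0.1, 0, 0, 0],
    [200, 0, 0, -0.1, 0, 0, 0],
    [160, 0, 0, -0.1, 0, 0, 0],
    [120, 0, 0, -0.1, 0, 0, 0],
    [120, 0, 0, -0.1, 0, 0, 0],
    [120, 0, 0, -0.1, 0, 0, 0],
    [120, 0, 0, -1, 0, 0, 0],
    [120, 0, 0, -3, 0, 0, 0],
    [120, 0, 0, -6, 0, 0, 0],
    [120, 0, 0, -10, 0, 0, 0],
    [120, 0, 0, -13, 0, 0, 0],
    [120, 0, 0, -14, 0, 0, 0],
    [120, 0, 0, -14, 0, 0, 0],
  ],
)

```text
t: 13.2
tcp_pos: [0.4977, -0.0053, 0.2086]
tool_rot: [0.812, 0.584, 0.001, 0.002]
force: [-0.1, 0.5, -0.1]
finger_gap: 0.528
```

```bash
cat >> h.py <<'E'
A0=-.3262;X0=np.array([np.cos(A0),np.sin(A0)]);Y0=np.array([-X0[1],X0[0]]);SEAT=np.array([.4970,-.0055])
def jig(p):d=np.asarray(p)[:2]-SEAT;return np.array([d@X0,d@Y0,p[2]])
def world(l):return np.array([*(SEAT+X0*l[0]+Y0*l[1]),l[2]])
def tri(r1,r2):
    (o1,d1),(o2,d2)=r1,r2;M=np.c_[d1,-d2];k=np.linalg.lstsq(M,o2-o1,rcond=None)[0];p=o1+k[0]*d1;q=o2+k[1]*d2;return (p+q)/2,np.linalg.norm(p-q)
E
python3 - <<'E'
from h import *
s=manip.sense();print(s["t"],s["tcp_pos"],s["tool_rot"],s["force"],s["finger_gap"])
ct=manip.camera_model("top");c2=dict(np.load("w2.npz"))
for a,b in(((425.75,211.9),(487,171)),((475.25,227.3),(470,303))):
    p,e=tri(ray(ct,a),ray(c2,b));j=jig(p);print(p,"err",e,"jig",j,"th",np.pi-np.arctan2(j[2]-.07,j[0]-.036),"r",np.hypot(j[0]-.036,j[2]-.07))
cw=manip.camera_model("wrist");im=manip.snapshot("wrist")[:,:,::-1].copy();cv2.imwrite("pics/w7.png",im);np.savez("w7.npz",**cw)
im3=manip.snapshot("top")[:,:,::-1].copy();cv2.imwrite("pics/t7.png",im3)
im2=manip.snapshot("scene")[:,:,::-1].copy();cv2.imwrite("pics/s7.png",im2)
o=np.zeros((480,800,3),np.uint8);o[:,:500]=im[:,140:];o[:260,500:]=cv2.resize(im2[170:300,360:510],(300,260),interpolation=cv2.INTER_CUBIC)
o[260:480,500:]=cv2.resize(im3[190:345,340:520],(300,258))[:220];cv2.imwrite("pics/v7.png",o)
for th in(2.5,2.6,2.7):
  for y in(.045,-.045):print(th,y,proj(cw,world([.036-.085*np.cos(th),y,.07+.085*np.sin(th)])),proj(ct,world([.036-.085*np.cos(th),y,.07+.085*np.sin(th)])))
E
```

```text
13.2 [ 0.4977 -0.0053  0.2086] [0.8116 0.5842 0.0014 0.0016] [-0.1407  0.4783 -0.1185] 0.5277788914444858
[ 0.6212 -0.0037  0.0958] err 0.003641740752966633 jig [0.1171 0.0415 0.0958] th 2.8331932862227807 r 0.08508562294146128
[ 0.5933 -0.0891  0.0958] err 0.0013414811464990811 jig [ 0.118  -0.0483  0.0958] th 2.8370445430548936 r 0.08599104260736627
2.5 0.045 [489.9857 177.1848] [423.2864 215.5404]
2.5 -0.045 [469.9296 313.9676] [475.2756 232.0607]
2.6 0.045 [492.8001 175.3345] [423.3344 213.6073]
2.6 -0.045 [472.9459 308.8674] [474.8272 229.9561]
2.7 0.045 [493.9791 173.4755] [423.2102 212.1541]
2.7 -0.045 [474.5184 303.7235] [474.192  228.3306]
```

View pics/v7.png

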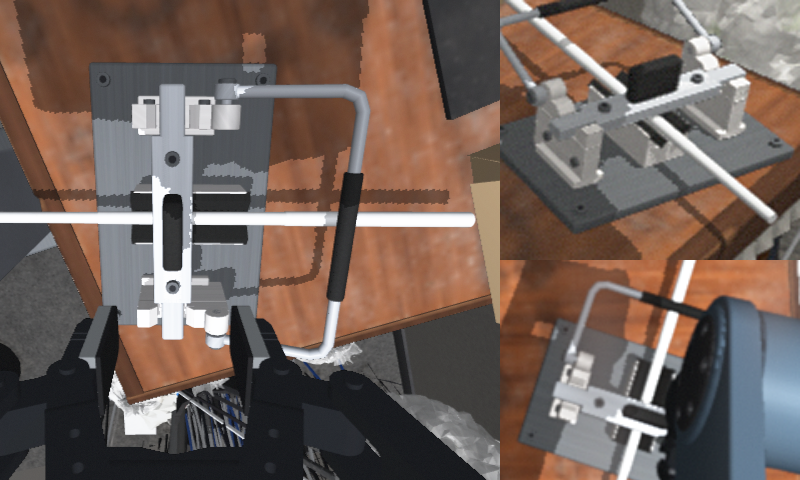

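The pictures show the bar seated level at both ends with the handle up, the gripper clear and the shaft in place. The sleeve triangulates to jig (0.117, 0, 0.096), a hinge angle of about 2.83 at a radius of 85–86 mm, which agrees with the drawing.

```bash
python3 - <<'E'
from h import *
psi=np.radians(71.3)
print(inc(world([.1172,.024,.16]),psi),inc(world([.1172,.024,.084]),psi))
th0=2.83
for th in np.linspace(th0,0,20)[1:]:
    print(round(th,3),np.round([(-.085*np.cos(th)+.085*np.cos(th0))*100,-(.085*np.sin(th)-.085*np.sin(th0))*100],2))
E
```

```text
(array([ 2.3459, 11.8844,  4.519 ]), array([-0.003 ,  0.0002,  0.0033])) (array([ 2.3476, 11.9073, 12.1189]), array([-0.003 ,  0.0002,  0.0033]))
2.681 [-0.48 -1.17]
2.532 [-1.12 -2.26]
2.383 [-1.92 -3.24]
2.234 [-2.86 -4.09]
2.085 [-3.91 -4.79]
1.936 [-5.05 -5.33]
1.787 [-6.26 -5.7 ]
1.638 [-7.52 -5.87]
1.489 [-8.78 -5.87]
1.341 [-10.03  -5.67]
1.192 [-11.24  -5.29]
1.043 [-12.37  -4.74]
0.894 [-13.42  -4.02]
0.745 [-14.34  -3.16]
0.596 [-15.13  -2.16]
0.447 [-15.76  -1.07]
0.298 [-16.22   0.11]
0.149 [-16.5    1.34]
0.0 [-16.59   2.61]
```

Emit:
drive_tool(
  increments=[
    [120, 0.3, 1.5, 0, 0, 0, 0],
    [120, 1, 4.5, 0.8, 0, 0, 0],
    [120, 1.6, 8, 2, 0, 0, 0],
    [120, 2.1, 10.7, 3.3, 0, 0, 0],
    [120, 2.35, 11.9, 4.5, 0, 0, 0],
    [120, 2.35, 11.9, 5.5, 0, 0, 0],
    [120, 2.35, 11.9, 7.5, 0, 0, 0],
    [120, 2.35, 11.9, 9.8, 0, 0, 0],
    [120, 2.35, 11.9, 11.5, 0, 0, 0],
    [120, 2.35, 11.9, 12.1, 0, 0, 0],
    [120, 2.35, 11.9, 12.1, 0, 0, 0],
    [180, 2.35, 11.9, 12.1, 0, 0, 0],
    [220, 2.35, 11.9, 12.1, 0, 0, 0],
    [255, 2.35, 11.9, 12.1, 0, 0, 0],
    [255, 2.35, 11.9, 12.1, 0, 0, 0],
    [255, 2.35, 11.9, 12.1, 0, 0, 0],
    [255, 2.35, 11.9, 12.1, 0, 0, 0],
  ],
  force=25,
)

```text
t: 15.05
tcp_pos: [0.6156, -0.0201, 0.0855]
tool_rot: [0.812, 0.584, -0.001, -0.001]
force: [-5.1, 3.0, 0.5]
finger_gap: 0.123
```

```bash
python3 - <<'E'
from h import *
s=manip.sense();print(s["t"],s["tcp_pos"],jig(s["tcp_pos"]),s["tool_rot"],s["force"],s["ft_torque"],s["finger_gap"])
E
```

```text
15.05 [ 0.6156 -0.0201  0.0855] [0.117  0.0242 0.0855] [ 0.8116  0.5842 -0.0011 -0.0014] [-5.1147  2.9681  0.5422] [ 0.3076  0.8049 -0.0488] 0.12279912515178772
```

The sleeve is gripped (opening about 10.5 mm). The commanded x sits about 4 mm outboard, giving roughly 6 N radially, so I'll take that bias out along the arc.

Emit:
drive_tool(
  increments=[
    [255, 0, -0.35, -0.5, 0, 0, 0],
    [255, 0, -0.85, -1.17, 0, 0, 0],
    [255, 0, -1.2, -1.73, 0, 0, 0],
    [255, 0, -1.52, -2.26, 0, 0, 0],
    [255, 0, -1.9, -2.76, 0, 0, 0],
    [255, 0, -2.3, -3.24, 0, 0, 0],
    [255, 0, -2.78, -3.68, 0, 0, 0],
    [255, 0, -3.25, -4.09, 0, 0, 0],
    [255, 0, -3.77, -4.46, 0, 0, 0],
    [255, 0, -4.3, -4.79, 0, 0, 0],
    [255, 0, -4.87, -5.08, 0, 0, 0],
    [255, 0, -5.45, -5.33, 0, 0, 0],
    [255, 0, -6.05, -5.53, 0, 0, 0],
    [255, 0, -6.65, -5.7, 0, 0, 0],
    [255, 0, -7.3, -5.8, 0, 0, 0],
    [255, 0, -7.9, -5.87, 0, 0, 0],
    [255, 0, -8.5, -5.88, 0, 0, 0],
    [255, 0, -9.15, -5.87, 0, 0, 0],
    [255, 0, -9.15, -5.87, 0, 0, 0],
  ],
)

```text
t: 16.95
tcp_pos: [0.5307, 0.0089, 0.1464]
tool_rot: [0.812, 0.584, 0.001, 0.001]
force: [2.0, 1.8, 9.8]
finger_gap: 0.127
```

```bash
python3 - <<'E'
from h import *
s=manip.sense();j=jig(s["tcp_pos"]);print(s["t"],j,s["tool_rot"],s["force"],s["ft_torque"],s["finger_gap"])
z=j[2]+.0105;print("th",np.pi-np.arctan2(z-.07,j[0]-.036),"r",np.hypot(z-.07,j[0]-.036))
E
```

```text
16.95 [0.0273 0.0245 0.1464] [0.8117 0.5841 0.0012 0.0006] [2.0187 1.8426 9.7688] [ 0.3118 -0.2828 -0.0631] 0.12675208353113215
th 1.4710804309934216 r 0.08732564372710172
```

Emit:
drive_tool(
  increments=[
    [255, 0, -0.62, -0.05, 0, 0, 0],
    [255, 0, -1.25, 0.0, 0, 0, 0],
    [255, 0, -1.85, 0.17, 0, 0, 0],
    [255, 0, -2.46, 0.38, 0, 0, 0],
    [255, 0, -3.05, 0.65, 0, 0, 0],
    [255, 0, -3.6, 0.93, 0, 0, 0],
    [255, 0, -4.12, 1.3, 0, 0, 0],
    [255, 0, -4.64, 1.7, 0, 0, 0],
    [255, 0, -5.1, 2.1, 0, 0, 0],
    [255, 0, -5.56, 2.55, 0, 0, 0],
    [255, 0, -5.95, 3.05, 0, 0, 0],
    [255, 0, -6.35, 3.55, 0, 0, 0],
    [255, 0, -6.67, 4.1, 0, 0, 0],
    [255, 0, -6.98, 4.65, 0, 0, 0],
    [255, 0, -7.2, 5.25, 0, 0, 0],
    [255, 0, -7.44, 5.8, 0, 0, 0],
    [255, 0, -7.6, 6.45, 0, 0, 0],
    [255, 0, -7.72, 7.1, 0, 0, 0],
    [255, 0, -7.8, 7.7, 0, 0, 0],
    [255, 0, -7.81, 8.0, 0, 0, 0],
  ],
)

```text
t: 18.95
tcp_pos: [0.458, 0.0325, 0.0656]
tool_rot: [0.811, 0.584, 0.001, 0.002]
force: [2.3, -1.1, 38.1]
finger_gap: 0.128
```

```bash
python3 - <<'E'
from h import *
s=manip.sense();j=jig(s["tcp_pos"]);print(s["t"],j,s["tool_rot"],s["force"],s["ft_torque"],s["finger_gap"])
z=j[2]+.0095;print("th",np.pi-np.arctan2(z-.07,j[0]-.036),"r",np.hypot(z-.07,j[0]-.036))
E
```

```text
18.95 [-0.0491  0.0236  0.0656] [0.8115 0.5844 0.0011 0.0016] [ 2.2617 -1.0919 38.1199] [-0.0218 -0.3095 -0.026 ] 0.1279375576667692
th 0.06009284222790878 r 0.08526022569200116
```

The force reads 38 N, so something has stopped it. I'll back off and look.

Emit:
drive_tool(
  increments=[
    [255, 0, 0, -0.25, 0, 0, 0],
    [255, 0, 0, -0.35, 0, 0, 0],
    [255, 0, 0, -0.35, 0, 0, 0],
  ],
)

```text
t: 19.25
tcp_pos: [0.4579, 0.0325, 0.0679]
tool_rot: [0.812, 0.584, 0.001, 0.001]
force: [6.7, -1.0, -0.1]
finger_gap: 0.127
```

```bash
python3 - <<'E'
from h import *
s=manip.sense();j=jig(s["tcp_pos"]);print(s["t"],j,s["force"],s["finger_gap"])
im=manip.snapshot("wrist")[:,:,::-1].copy();cv2.imwrite("pics/w8.png",im);np.savez("w8.npz",**manip.camera_model("wrist"))
im2=manip.snapshot("scene")[:,:,::-1].copy();cv2.imwrite("pics/s8.png",im2)
o=np.zeros((600,800,3),np.uint8);o[:300,:400]=cv2.resize(im,(400,300));o[:300,400:]=cv2.resize(im2[170:290,350:510],(400,300),interpolation=cv2.INTER_CUBIC)
im3=manip.snapshot("top")[:,:,::-1];o[300:,:400]=cv2.resize(im3[200:335,345:525],(400,300),interpolation=cv2.INTER_CUBIC)
o[300:,400:]=cv2.resize(im2[190:265,360:460],(400,300),interpolation=cv2.INTER_CUBIC)
cv2.imwrite("pics/v8.png",o)
E
```

```text
19.25 [-0.0492  0.0235  0.0679] [ 6.6912 -0.9871 -0.149 ] 0.12733104734394454
```

View pics/v8.png

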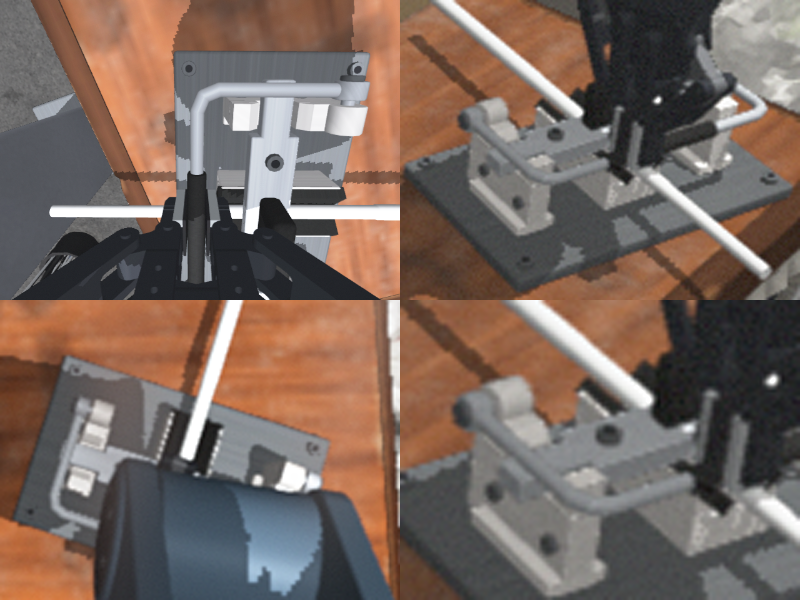

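The views show the bail over both bar ends, close to flat. I'll release it, then press on the sleeve gently with closed fingertips to make sure it is at its stop.

Emit:
drive_tool(
  increments=[
    [210, 0, 0, -0.35, 0, 0, 0],
    [170, 0, 0, -0.35, 0, 0, 0],
    [170, 0, 0, -0.35, 0, 0, 0],
    [170, 0, 0, -0.35, 0, 0, 0],
    [170, 0, 0, -1.0, 0, 0, 0],
    [170, 0, 0, -2.2, 0, 0, 0],
    [170, 0, 0, -3.2, 0, 0, 0],
    [220, 0, 0, -3.5, 0, 0, 0],
    [255, 0, 0, -3.5, 0, 0, 0],
    [255, 0, 0, -3.5, 0, 0, 0],
    [255, 0, 0, -3.5, 0, 0, 0],
    [255, 0, 0, -3.5, 0, 0, 0],
    [255, 0, 0, -3.5, 0, 0, 0],
  ],
)

```text
t: 20.7
tcp_pos: [0.4561, 0.0332, 0.1027]
tool_rot: [0.812, 0.584, -0.0, -0.0]
force: [-0.2, -0.0, 0.3]
finger_gap: -0.003
```

```bash
python3 - <<'E'
from h import *
s=manip.sense();j=jig(s["tcp_pos"]);print(s["t"],j,s["force"],s["finger_gap"])
im2=manip.snapshot("scene")[:,:,::-1].copy();cv2.imwrite("pics/s9.png",im2)
c=manip.camera_model("scene")
g=cv2.cvtColor(im2,cv2.COLOR_BGR2GRAY)
# sleeve blob pixels: dark, near predicted line; compare centreline with th
for th in(0,.05,.1):
    P=np.array([proj(c,world([.036-.085*np.cos(th),y,.07+.085*np.sin(th)]))for y in(-.09,-.06,-.045,.0,.045,.06,.09)]);print(th,P.round(1).tolist())
th=0;
for y in(.07,.06,-.06,-.07):
    u,v=proj(c,world([-.049,y,.07]));u=int(round(u));print(y,u,v,g[int(v)-9:int(v)+10,u])
E
```

```text
20.7 [-0.0511  0.0236  0.1027] [-0.2361 -0.0252  0.2871] -0.002868279833611142
0 [[494.7, 214.7], [481.3, 219.0], [474.4, 221.3], [453.3, 228.1], [431.5, 235.2], [424.1, 237.7], [408.9, 242.6]]
0.05 [[495.2, 212.6], [481.7, 216.9], [474.8, 219.2], [453.7, 226.0], [431.8, 233.1], [424.3, 235.5], [409.1, 240.4]]
0.1 [[495.6, 210.4], [482.0, 214.8], [475.1, 217.0], [454.0, 223.8], [432.0, 230.9], [424.6, 233.3], [409.3, 238.2]]
0.07 419 239.29911015388407 [110 114 114 119 120 115 140 144 136 121 103 121 107  85  72  71  75  82
 124]
0.06 424 237.66523990847878 [114 113 114 115 108 117 140 146 142 129 112 108 122 121 122 119 121 120
 124]
-0.06 481 219.0475726079305 [249 248 244 182 171 183 224 228 211 168 121 156 162 159 142 128 147 130
 121]
-0.07 486 217.5740405231546 [ 91 104 109 110 107 115 181 229 222 187 129 109 122 122 124 120 121 118
 116]
```

Emit:
drive_tool(
  increments=[
    [255, 0, 0.2, 0.6, 0, 0, 0],
    [255, 0, 0.2, 1.5, 0, 0, 0],
    [255, 0, 0.2, 2.1, 0, 0, 0],
    [255, 0, 0.2, 2.4, 0, 0, 0],
    [255, 0, 0.2, 2.5, 0, 0, 0],
    [255, 0, 0.2, 2.55, 0, 0, 0],
    [255, 0, 0.2, 2.6, 0, 0, 0],
    [255, 0, 0.2, 2.6, 0, 0, 0],
  ],
)

```text
t: 21.55
tcp_pos: [0.4584, 0.0326, 0.0771]
tool_rot: [0.812, 0.584, 0.0, 0.0]
force: [0.2, -0.7, -0.4]
finger_gap: -0.0
```

Emit:
drive_tool(
  increments=[
    [255, 0, 0, 0.05, 0, 0, 0],
    [255, 0, 0, 0.1, 0, 0, 0],
    [255, 0, 0, 0.15, 0, 0, 0],
    [255, 0, 0, 0.2, 0, 0, 0],
    [255, 0, 0, 0.2, 0, 0, 0],
  ],
)

```text
t: 22.05
tcp_pos: [0.4584, 0.0326, 0.0758]
tool_rot: [0.812, 0.584, 0.0, 0.0]
force: [-2.1, -0.0, 7.9]
finger_gap: -0.002
```

Emit:
drive_tool(
  increments=[
    [255, 0, 0, 0.1, 0, 0, 0],
    [255, 0, 0, 0.15, 0, 0, 0],
    [255, 0, 0, 0.15, 0, 0, 0],
  ],
)

```text
t: 22.35
tcp_pos: [0.4585, 0.0326, 0.0755]
tool_rot: [0.812, 0.584, 0.001, 0.001]
force: [-2.5, 0.5, 20.9]
finger_gap: -0.001
```

The fingertips meet a hard stop at z = 0.0755: 21 N with only 0.3 mm of travel, and the expected sleeve top is 0.076. I'll retreat straight up and do the final check.

Emit:
drive_tool(
  increments=[
    [255, 0, 0, -0.4, 0, 0, 0],
    [255, 0, 0, -1.5, 0, 0, 0],
    [255, 0, 0, -4, 0, 0, 0],
    [255, 0, 0, -8, 0, 0, 0],
    [255, 0, 0, -12, 0, 0, 0],
    [255, 0, -2, -15, 0, 0, 0],
    [255, -3, -3, -17, 0, 0, 0],
    [255, -7, -3, -18, 0, 0, 0],
    [255, -11, -3, -18, 0, 0, 0],
    [255, -15, -3, -18, 0, 0, 0],
    [255, -19, -3, -18, 0, 0, 0],
    [255, -23, -3, -18, 0, 0, 0],
    [255, -26, -3, -18, 0, 0, 0],
    [255, -28, -3, -18, 0, 0, 0],
    [255, -29, -3, -18, 0, 0, 0],
    [255, -29, -3, -18, 0, 0, 0],
    [255, -29, -3, -18, 0, 0, 0],
  ],
)

```text
t: 24.05
tcp_pos: [0.3376, -0.232, 0.2535]
tool_rot: [0.812, 0.584, 0.0, -0.001]
force: [-0.2, 0.9, -0.2]
finger_gap: -0.001
```

```bash
python3 - <<'E'
from h import *
s=manip.sense();print(s["t"],s["tcp_pos"],s["force"],abs(s["qd"]).max())
im2=manip.snapshot("scene")[:,:,::-1].copy();im3=manip.snapshot("top")[:,:,::-1].copy();cv2.imwrite("pics/sA.png",im2);cv2.imwrite("pics/tA.png",im3)
for n,a in(("s",im2),("t",im3)):
    b=cv2.imread("pics/scene0.png"if n=="s"else"pics/top0.png")
    box=(slice(215,275),slice(165,245)) if n=="s" else (slice(140,190),slice(205,285))
    print(n,"bottle area mean abs diff",cv2.absdiff(a,b)[box].mean())
o=np.zeros((600,800,3),np.uint8);o[:300,:400]=cv2.resize(im2[170:290,350:510],(400,300),interpolation=cv2.INTER_CUBIC);o[:300,400:]=cv2.resize(im3[200:335,345:525],(400,300),interpolation=cv2.INTER_CUBIC)
o[300:,:400]=cv2.resize(im2,(400,300));o[300:,400:]=cv2.resize(im3,(400,300));cv2.imwrite("pics/vA.png",o)
E
```

```text
24.05 [ 0.3376 -0.232   0.2535] [-0.2034  0.9205 -0.2081] 0.017315523248357705
s bottle area mean abs diff 2.269861111111111
t bottle area mean abs diff 2.8063333333333333
```

View pics/vA.png

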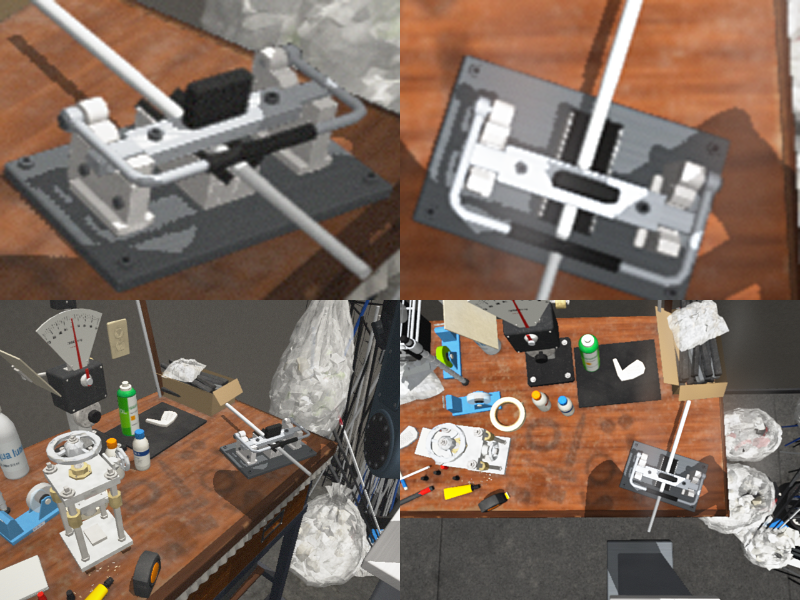

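The views show the bar seated handle up, the bail flat over both its ends, the shaft in its cradle under the bar and the bottles unmoved. The arm is clear, so I'm handing it in.

```bash
python3 -c "
from station import manip
print(manip.sign_off())"
```

```text
the job is handed in; nothing more can be done
None
```

The shaft jig is closed and handed in at about 24 s. The clamp bar is down in both notches with its handle up, and the bail is swung over flat across both its ends.

**Final checks**
- **Bar:** before release, contact force rose with almost no travel, and the tool height put the bar's underside at about 52 mm. Pictures before and after release show both ends down in the notches.
- **Bail:** pressing on the sleeve met a hard stop, 21 N with 0.3 mm of travel. Its top was at 75.5 mm, against 76 mm expected when flat.
- **Shaft and bottles:** the last pictures show the shaft still in its cradle, and the bottles match the starting pictures.

**What went wrong or disagreed**
- **First lowering:** it touched the notch's flare on the +x side with about 10 N. My jig position from the plate corners was about 8 mm off in x, because the plate does not appear to be centred on the notches. I lifted, re-measured from the notch itself and seated the bar.
- **Bail angle:** the first single-view estimate, about 2.45, used that same wrong jig position. Two views gave 2.83, and the grasp agreed with that.
- **Bail swing:** wrist force briefly reached 38 N at the end, most likely because the sleeve had slipped toward the fingertips and the bail was on its stop. I backed off at once.

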